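Screw the cap onto the sample jar

ROBOT

A 6-joint arm with a two-finger parallel gripper is mounted at the origin on the work surface; the furniture and walls round the work are solid. World frame = base frame: x ahead of the robot, y to its left, z up, the work surface at z = 0. Lengths are in m, angles in rad, forces in N, time in s.
With the tool pointing down it reaches from about 0.425 to 1.125 m from the base axis. Payload 14.9 kg.
Tool frame: the origin (TCP) lies at the very end of the fingers, on their centre line; the grasp point (between the pads) lies 19 mm behind it; x points along the fingers, y is the direction in which the jaws open and shut, and the axes are right-handed (so a half turn about x gives the same grasp; the last joint's range is limited). The gripper opens to 91 mm and grips with 3 to 60 N. Pads are 32 mm wide; open, the fingers measure 118 mm over their backs; the gripper's body (76 mm by 178 mm) begins 60 mm behind the grasp point.
Start: joints at [-1.252, 0.379, 1.734, -0, 1.028, -0.033], TCP at [0.241, -0.657, 0.214] pointing down, gripper open.
Joint ranges: [-2.77, 2.77], [-0.74, 2.19], [0, 2.66], [-1.06, 4.2], [0.31, 2.87], [-3.08, 3.08]. Speed limits (rad/s): [1.89, 1.89, 2.39, 3.14, 3.14, 3.14].

INTERFACE

Orientations are given as a unit quaternion [x, y, z, w].
In Python, from workcell import bot gives the robot as it stands. The module is installed in compiled form; this text tells all that it offers. Calls block until the motion is done:
- bot.movep(position, orientation): joint-space move of the TCP to a pose.
- bot.move_l(position, rot=None, feed=0.15): straight line of the TCP; rot=None keeps the orientation; feed is the mean speed in m/s.
- bot.goto_joints(angles): joint-space move.
- bot.open() and bot.grasp(): open the fingers fully, or close them until they stop; the grip force is fixed at half the most.
- bot.dwell(seconds).
- bot.ik(position, orientation): joint angles nearest the present ones, or None.
- bot.grab_frame(name): name is "side" or "top" or "wrist"; returns a dict with "frame" (384x512x3 uint8, red, green, blue), "intrinsics" (3x3 intrinsics, pixels), "camera_from_world" (4x4, takes a point from world to camera coordinates); the wrist camera has in their place "mount" (4x4, takes a point from camera to tool coordinates, whose origin is the TCP and whose axes are the tool frame's). Camera axes: x right, y down, z forward; pixel columns grow to the right and rows downward; lengths in m; the calibration is good to about 2 mm. A picture is of the moment at which its call begins: read the wrist's pose just before it. There is no depth.
A pose or a line that the arm cannot do raises bot.IKError and nothing moves.
- bot.finish_job(): hands the job in, once; it reports no verdict.
Trained networks look in a picture, given as the dict that the camera call returned (one of the last four; its "shot" number tells which), for a name from the list of things; names that differ only in an ending like _2 or _b are one class to them, and where a whole thing is asked for, a point or a joint stands for the part that bears it (a point fixed in the world has none). Each returns a list of dicts, best first, with "confidence" (0 to 1); they miss things now and then, are a little off and sometimes report something else, mostly with a low value. They report only what shows in the picture. A call takes as long as a camera call. They do not tell look-alikes from the thing itself.
- bot.search_frame(picture, thing): "location" ([x, y, z] in m, in the coordinates of the camera as it stood for that picture, good to about 4 mm: the middle of the surface that is visible of it).
- bot.regions_of(picture, thing): "pixels" (384x512 bool, what is visible of it).
- bot.landmark_of(picture, thing): "location" ([x, y, z] in m, in the coordinates of the camera as it stood for that picture, good to about 4 mm: a listed point, or the origin of a listed thing).
Readings, each from a call of its own:
- bot.current_clock(): time.
- bot.current_qpos(): joint angles.
- bot.current_joint_velocities(): joint speeds.
- bot.current_effort(): joint torques, N m.
- bot.current_tool_pos(): TCP position.
- bot.current_tcp_rot(): TCP orientation.
- bot.current_wrist_force(): force on the tool from outside, world axes, zero at the start.
- bot.current_torque(): the same for the moment, N m.
- bot.current_gripper_width(): finger opening in m.
Only numpy, scipy, OpenCV 4.12 (cv2) and the standard library are available. Lean on these libraries where they do the work, as an engineer would, in place of code of your own. Each camera call takes 0.05 s, during which the arm holds its last target.

TASK

Close the white sample jar with the orange cap lying on the bench: set the cap level on the neck, turn it gently backwards (anticlockwise) until it drops into the thread, then screw it down clockwise until it sits fully home on its seal, and let go. Be gentle with the plastic thread (cap and jar must never press on each other with more than 40 N, all contacts added up), and leave the mug, tape roll and plaster ring where they are.

Things in the scene. Friction and masses are not known exactly. Their poses are not given: they have to be found in the camera images.
- jar: White plastic sample jar, 84 mm across, 104 mm high, held fast in a square wooden chuck (130 x 130 x 16 mm, with a 112 mm round collar up to z = 30 mm) screwed to the bench: it can neither move nor turn. Origin: on the jar's upright axis at bench height; z up. Shoulder at z = 76 mm.
- neck_top (a point): Centre of the jar's neck at rim height, 103.5 mm above the bench; z up. The neck is round, 48.4 mm in diameter. A springy rubber seal stands 4.5 mm above the rim and yields up to 4 mm, 2.5 N per mm.
- thread_top (a point): On the neck's axis, 98 mm above the bench: level of the flat tops of the thread's four equal starts, 90 degrees apart, 57 mm over the ridges. Each flat is about 54 degrees long; at its clockwise end (seen from above) a stop tooth 3 mm high keeps the cap's lugs from going in clockwise. How the starts lie round the neck differs each time, is not measured, and is unrelated to any listed yaw.
- entrance (a point): On the neck's axis, 90 mm above the bench: about the floor of the four thread entrances. Each is a gap past the anticlockwise end of a flat, about 8 mm deep, that lets the lugs in over 12 degrees of turning, closed on its far side by the next stop tooth. So a cap turned backwards by at most 85 degrees drops in (one that lands on the tooth tips first drops 3 mm to the flats and must be turned on); turning further, it meets the tooth.
- bar_home (a point): On the neck's axis, 126 mm above the bench: where cap_bar is with the cap well home. The thread is right-handed, 36 mm a turn (0.1 mm a degree, down when turned clockwise). cap_bar stands about 139 mm high with the lugs on the flats, 142 on the tooth tips, 131 to 132 just dropped in, 129 where the seal is met, 125 at the hard stop. From just dropped in, home is 63 to 75 degrees on, at small torque; 12 degrees past it, at the hard stop, forces shoot up. Friction holds the cap.
- cap_bar (a point): Centre of the upright grip bar of the loose orange screw cap, which lies mouth down on the bench; on the cap's axis, 43 mm above its lower edge; z up. The bar is 52 mm long (along this x) and 14 mm thick (along y: close the fingers on these two flat sides); its top is 61 mm above the cap's lower edge, 35 mm above the cap's flat top.
- cap: The orange cap, 67 mm across, 26 mm high without its bar, bore 60 mm and 22 mm deep, 0.08 to 0.17 kg. Origin: centre of its lower edge; axes as cap_bar.
- lugs (a point): On the cap's axis, 4 mm above its lower edge: level of the middle of four lugs inside the cap, 90 degrees apart (on its x and y axes), 12 degrees wide, 3.5 mm high, reaching in to 25.4 mm from the axis (1.2 mm clear of the neck).
- mug: White mug with green dots, 78 mm across, 93 mm high, handle to one side; bystander. Origin: centre of its underside.
- tape_roll: Roll of beige tape lying flat, 98 mm across, 25 mm high; bystander. Origin: centre of its underside.
- plaster_ring: White plaster mould ring, 128 mm across, 80 mm high; bystander. Origin: centre of its underside.
There are look-alikes about, which are no part of the job. Of the things that look like the cap, the smaller one is meant.

How it is judged:
By the outcome, as a careful person would: the job done as asked, in the order asked, and still so for the second after the job is handed in, with the robot touching nothing.
It also fails if it takes over 72 s, if anything falls off the work surface, if the arm or the gripper's body presses on something with over 40 N, if the wrist force passes 120 N, or if a joint passes its speed limit or range.

## Working session

There is one attempt and no reset: what is moved stays moved. The work goes in short steps, each a Python script; the robot and the scene stay as the last script left them, time stands still between calls to the robot, and variables do not carry over. Pictures are saved under pics/ and viewed, and the job is handed in when it is done.

```bash
mkdir -p pics; python3 - <<'E'
from workcell import bot
import cv2,numpy as np
print(bot.current_clock(),bot.current_tool_pos(),bot.current_tcp_rot(),bot.current_gripper_width())
for n in ["side","top","wrist"]:
    p=bot.grab_frame(n); cv2.imwrite(f"pics/{n}0.png",p["frame"][:,:,::-1])
    if n!="wrist":
        T=np.linalg.inv(p["camera_from_world"]); print(n,T[:3,3],T[:3,2])
    for t in ["cap_bar","cap","jar","neck_top"]:
        if n=="wrist": continue
        for d in bot.landmark_of(p,t):
            w=T@np.r_[d["location"],1]; 
            c=np.array(d["location"]);u=p["intrinsics"]@c;print(n,t,round(d["confidence"],2),w[:3].round(4),(u[:2]/u[2]).round())
print(p["mount"],p["intrinsics"],bot.current_clock())
E
```

```text
0.0 [ 0.24108503 -0.65673619  0.21327218] [-0.69613964 -0.1241297   0.69625499 -0.12333049] 0.09120125779639286
side [0.16417516 0.79131833 0.69103618] [ 0.40651239 -0.7090232  -0.57622372]
side cap_bar 0.8 [0.4869 0.1337 0.0475] [272. 235.]
side cap_bar 0.55 [ 0.4596 -0.0017  0.0619] [303. 208.]
side cap 0.94 [ 0.4807  0.1331 -0.    ] [273. 249.]
side cap 0.75 [ 4.611e-01  1.000e-04 -1.100e-03] [300. 225.]
side cap 0.3 [ 0.5518 -0.1806  0.1039] [301. 161.]
side jar 0.75 [ 0.5452 -0.1774 -0.0033] [299. 189.]
side neck_top 0.77 [ 0.5493 -0.1839  0.1041] [302. 161.]
side neck_top 0.6 [ 0.5474 -0.1736  0.1296] [302. 156.]
top [0.50819192 0.04024383 1.20779198] [ 5.96504242e-02 -9.62575847e-04 -9.98218864e-01]
top cap_bar 0.59 [0.4595 0.0007 0.0589] [271. 228.]
top cap_bar 0.56 [0.4886 0.1315 0.0443] [229. 220.]
top cap 0.89 [ 0.4856  0.1345 -0.0036] [230. 220.]
top cap 0.72 [0.4578 0.0031 0.0043] [270. 228.]
top jar 0.95 [ 0.5469 -0.1797 -0.0025] [324. 200.]
top neck_top 0.62 [0.4426 0.3359 0.0036] [168. 235.]
top neck_top 0.56 [ 0.5445 -0.1757  0.1027] [329. 199.]
[[-5.91890916e-04 -2.45785807e-01  9.69323985e-01 -1.71287888e-01]
 [ 9.99999800e-01  7.23388412e-05  6.28964791e-04 -4.14201941e-04]
 [-2.24710392e-04  9.69324163e-01  2.45785715e-01 -6.88431341e-02]
 [ 0.00000000e+00  0.00000000e+00  0.00000000e+00  1.00000000e+00]] [[297.36290786   0.         253.807513  ]
 [  0.         297.36290786 186.86464743]
 [  0.           0.           1.        ]] 0.55
```

View pics/side0.png

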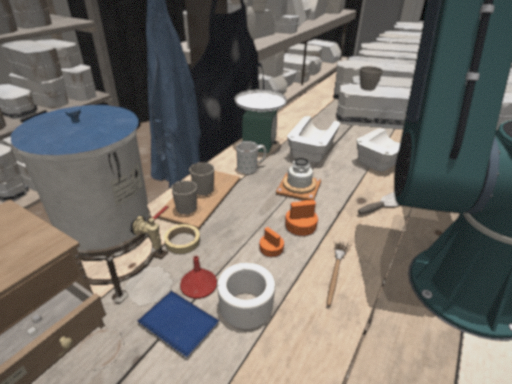

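View pics/top0.png

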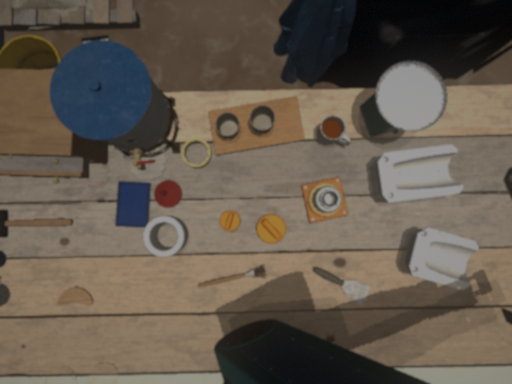

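Candidates for the cap: the small orange one at side (272,240)/top (230,220), and the larger orange one at side (302,217)/top (271,228). The red funnel at side (198,280) is not a cap. The smaller one is meant, at about (0.487, 0.133). The jar is at side (300,178)/top (326,200), and the neck-like hit at (0.44, 0.34) is the plaster ring. Next, a close look with the wrist camera.

```bash
cat > h.py <<'E'
from workcell import bot
import cv2,numpy as np
from scipy.spatial.transform import Rotation as R
def down(a):  # a = world angle of tool y
    x=np.array([0,0,-1.]);y=np.array([np.cos(a),np.sin(a),0]);z=np.cross(x,y)
    return R.from_matrix(np.c_[x,y,z]).as_quat()
def yaw():
    y=R.from_quat(bot.current_tcp_rot()).as_matrix()[:,1]; return np.arctan2(y[1],y[0])
def wshot(name):
    T=np.eye(4);T[:3,:3]=R.from_quat(bot.current_tcp_rot()).as_matrix();T[:3,3]=bot.current_tool_pos()
    p=bot.grab_frame("wrist"); cv2.imwrite(f"pics/{name}.png",p["frame"][:,:,::-1])
    return p,T@p["mount"]
def cast(p,W,uv,z):
    uv=np.atleast_2d(uv); d=np.c_[uv,np.ones(len(uv))]@np.linalg.inv(p["intrinsics"]).T@W[:3,:3].T
    o=W[:3,3]; return o+d*((z-o[2])/d[:,2])[:,None]
def proj(p,W,pt):
    c=np.linalg.inv(W)@np.r_[pt,1];u=p["intrinsics"]@c[:3];return u[:2]/u[2]
E
python3 - <<'E'
from h import *
print("yaw0",yaw())
for a in np.arange(-np.pi,np.pi,np.pi/4):
    q=bot.ik([0.487,0.133,0.20],down(a)); q2=bot.ik([0.547,-0.178,0.20],down(a))
    print(round(a,2),None if q is None else np.round(q,2),None if q2 is None else np.round(q2,2))
bot.movep([0.47,0.133,0.24],down(yaw()+1.5))
p,W=wshot("w1"); print(bot.current_clock(),W[:3,3])
for t in ["cap_bar","cap"]:
    for d in bot.landmark_of(p,t):
        c=np.array(d["location"]);w=W@np.r_[c,1];print(t,round(d["confidence"],2),w[:3].round(4),proj(p,W,w[:3]).round())
rs=bot.regions_of(p,"cap")
for i,r in enumerate(rs): 
    print(r["confidence"],r["pixels"].sum(),np.argwhere(r["pixels"]).mean(0))
E
```

```text
yaw0 -1.2190464174169053
-3.14 [ 0.22  0.09  2.13 -0.    0.92 -2.92] [-0.36  0.2   2.   -0.    0.94  2.79]
-2.36 [ 0.22  0.09  2.13 -0.    0.92  2.58] [-0.36  0.2   2.   -0.    0.94  2.  ]
-1.57 [ 0.22  0.09  2.13 -0.    0.92  1.79] [-0.36  0.2   2.   -0.    0.94  1.22]
-0.79 [ 0.22  0.09  2.13 -0.    0.92  1.01] [-0.36  0.2   2.   -0.    0.94  0.43]
0.0 [ 0.22  0.09  2.13 -0.    0.92  0.22] [-0.36  0.2   2.   -0.    0.94 -0.36]
0.79 [ 0.22  0.09  2.13 -0.    0.92 -0.56] [-0.36  0.2   2.   -0.    0.94 -1.14]
1.57 [ 0.22  0.09  2.13 -0.    0.92 -1.35] [-0.36  0.2   2.   -0.    0.94 -1.93]
2.36 [ 0.22  0.09  2.13 -0.    0.92 -2.14] [-0.36  0.2   2.   -0.    0.94 -2.71]
3.4917 [0.45081069 0.19928936 0.41127613]
cap_bar 0.97 [ 0.4606 -0.0007  0.0611] [218. 266.]
cap_bar 0.73 [0.4875 0.1352 0.0463] [268. 170.]
cap 0.87 [ 0.4846  0.1317 -0.0036] [263. 165.]
cap 0.55 [ 0.4542  0.0012 -0.0005] [219. 243.]
0.97 2051 [167.22086787 265.30131643]
0.58 2223 [251.95816464 217.88349078]
```

View pics/w1.png

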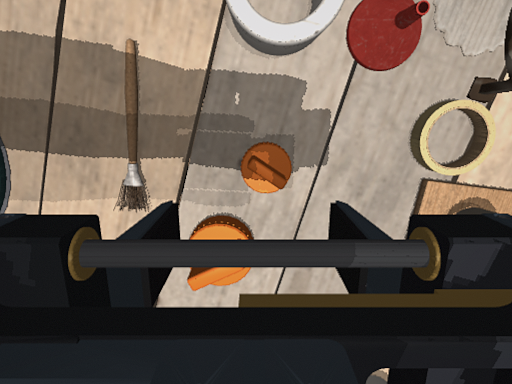

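The picture shows the small cap at (266,168) with its bar running from upper left to lower right. The large look-alike is at (220,255), partly behind the gripper. Next is a close crop.

```bash
python3 - <<'E'
import cv2
i=cv2.imread("pics/w1.png")
cv2.imwrite("pics/w1c.png",cv2.resize(i[130:210,220:310],None,fx=8,fy=7.5,interpolation=cv2.INTER_CUBIC)[:600])
E
```

```text
(no output)
```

View pics/w1c.png

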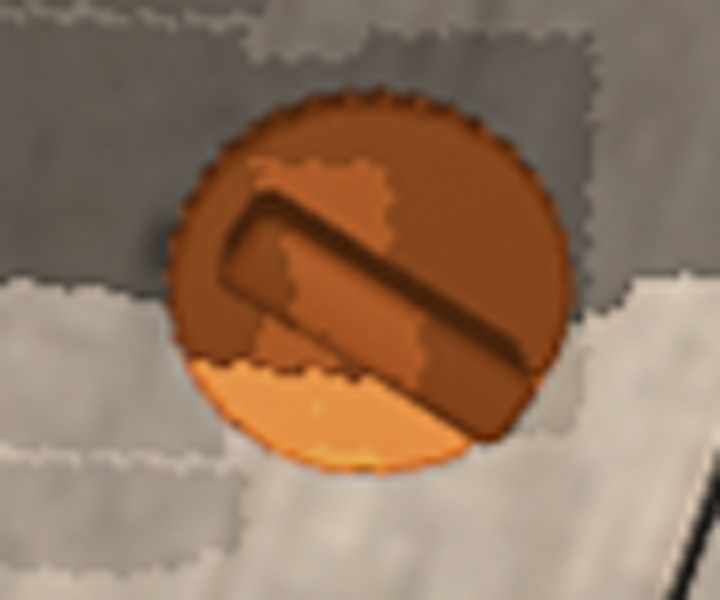

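```bash
python3 - <<'E'
from h import *
p,W=wshot("w2")
c=np.array([[222,283],[262,228],[530,372],[490,440]])/[8,7.5]+[220-.5,130-.5]
w=cast(p,W,c,.061);print(w.round(4)); print("centre",w.mean(0))
e=w[3]-w[0];f=w[2]-w[1];g=w[1]-w[0];h=w[2]-w[3]
for v in(e,f,g,h):print(np.linalg.norm(v),np.arctan2(v[1],v[0]))
r=bot.regions_of(p,"cap")[0]["pixels"];
print(r.sum())
# outline fit: cap hull, compare rim at z=.026
cs,_=cv2.findContours(r.astype(np.uint8),0,1);k=max(cs,key=len)[:,0]
(c0,ax,an)=cv2.fitEllipse(k); print(c0,ax,cast(p,W,c0,.02),cast(p,W,c0,.026))
print(yaw(),bot.current_qpos())
E
```

```text
[[0.4612 0.1349 0.061 ]
 [0.4645 0.145  0.061 ]
 [0.5098 0.1338 0.061 ]
 [0.5074 0.1213 0.061 ]]
centre [0.48575306 0.13375138 0.061     ]
0.048152623735533515 -0.28610935120196535
0.04669761937137201 -0.243849642051715
0.010678215371006418 1.256115305862357
0.0127027152533625 1.3786352546061607
2150
(212.51292419433594, 275.938720703125) (20.482755661010742, 70.02852630615234) [[ 0.45746565 -0.04284473  0.02      ]] [[ 0.45736111 -0.03912923  0.026     ]]
0.28071378275349207 [ 2.27767909e-01  2.56433873e-03  2.13698898e+00  1.25005171e-05
  1.00200371e+00 -5.29526066e-02]
```

```bash
python3 - <<'E'
from h import *
a=-0.27-np.pi/2
bot.movep([0.486,0.134,0.13],down(a))
p,W=wshot("w3"); print(bot.current_clock(),bot.current_qpos().round(3),proj(p,W,[.486,.134,.061]))
for t in ["cap_bar","cap"]:
    for d in bot.landmark_of(p,t):
        c=np.array(d["location"]);w=W@np.r_[c,1];print(t,round(d["confidence"],2),w[:3].round(4),proj(p,W,w[:3]).round())
i=cv2.imread("pics/w3.png")
cv2.imwrite("pics/w3c.png",cv2.resize(i[140:240,186:316],None,fx=6,fy=6,interpolation=cv2.INTER_CUBIC))
E
```

```text
5.625 [ 0.223  0.199  2.164 -0.     0.778  2.063] [254.0429038  195.92665353]
cap_bar 0.69 [0.4886 0.1364 0.0476] [251. 190.]
cap_bar 0.65 [ 0.4582 -0.0007  0.0625] [420. 186.]
cap 0.89 [ 0.4859  0.1299 -0.0009] [258. 179.]
cap 0.71 [ 4.538e-01  2.200e-03 -3.000e-04] [385. 176.]
```

View pics/w3c.png

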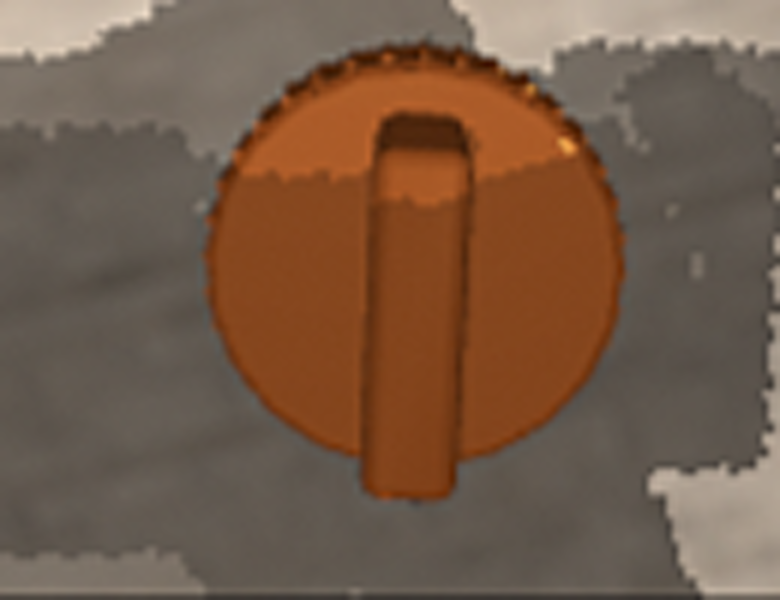

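View pics/w3.png

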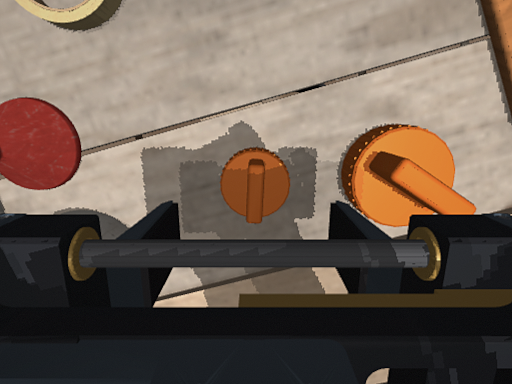

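The close crop confirms the small cap, about (255,190), between the open fingers. Its bar is nearly aligned with the jaws and leans slightly clockwise. Next I measure it and grasp.

```bash
python3 - <<'E'
from h import *
p,W=wshot("w4")
c=np.array([[379,150],[467,152],[457,496],[360,494]])/6+[186-.5,140-.5]
w=cast(p,W,c,.061);print(w.round(4)); C=w.mean(0)
e=(w[1]+w[0]-w[3]-w[2])/2;print(np.linalg.norm(e),np.linalg.norm(w[1]-w[0]),np.linalg.norm(w[2]-w[3]),np.arctan2(e[1],e[0]))
b=np.arctan2(e[1],e[0]); print("centre",C)
a=b-np.pi/2; a=a if abs(a+1.84)<.5 else a+np.pi; a=(a+np.pi)%(2*np.pi)-np.pi
print("a",a)
assert abs(a+1.84)<.3 and np.linalg.norm(C[:2]-[.486,.134])<.006
bot.movep([C[0],C[1],.085],down(a)); bot.move_l([C[0],C[1],.031],feed=.08)
print(bot.current_wrist_force().round(2))
bot.grasp(); print(bot.current_gripper_width(),bot.current_wrist_force().round(2),bot.current_torque().round(2),bot.current_tool_pos(),bot.current_clock(),a)
bot.move_l([C[0],C[1],.20],feed=.15)
print(bot.current_gripper_width(),bot.current_wrist_force().round(2),bot.current_torque().round(2),bot.current_clock())
wshot("w5"); s=bot.grab_frame("side"); cv2.imwrite("pics/s5.png",cv2.resize(s["frame"][100:290,180:400,::-1],None,fx=3,fy=3))
E
```

```text
[[0.5129 0.1311 0.061 ]
 [0.5095 0.1196 0.061 ]
 [0.4616 0.1339 0.061 ]
 [0.4656 0.1472 0.061 ]]
0.04994599703119432 0.012010618609432191 0.013903618852850177 -0.30913866741055035
centre [0.48741638 0.1329764  0.061     ]
a -1.8799349942054469
[ 0.24  0.76 -0.36]
0.014061325920638416 [-0.26 -0.19  0.84] [0.04 0.01 0.05] [0.48737901 0.13297045 0.03098793] 8.0583 -1.8799349942054469
0.013730500083437522 [ 0.73 -0.11 -2.44] [ 0.03 -0.01 -0.02] 9.3333
```

View pics/s5.png

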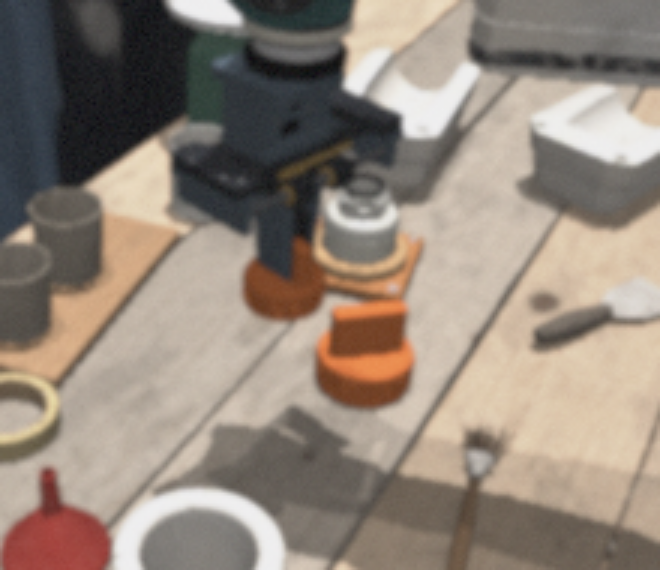

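View pics/w5.png

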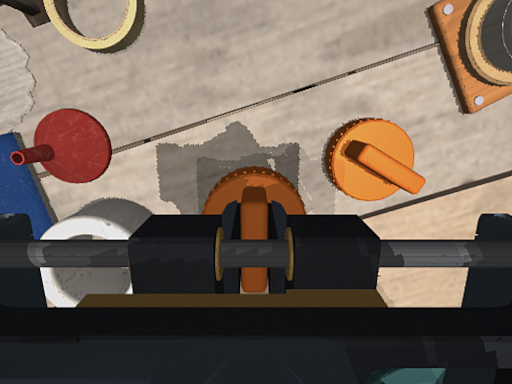

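The side view shows the small cap hanging level in the fingers. In the wrist view its bar runs (254,187)–(254,290) between the pads. Next I measure the cap's offset in the grip and the jar's axis.

```bash
python3 - <<'E'
from h import *
a=-1.88; z=np.array([np.sin(a),-np.cos(a)])
J=np.array([.5465,-.178])
P=J-.085*z
bot.movep([P[0],P[1],.24],down(a))
p,W=wshot("w6")
print(bot.current_clock(),[proj(p,W,[J[0],J[1],h]).round() for h in(.1035,.076,.03)])
for t in ["neck_top","jar","thread_top"]:
    for d in bot.landmark_of(p,t):
        c=np.array(d["location"]);w=W@np.r_[c,1];print(t,round(d["confidence"],2),w[:3].round(4),proj(p,W,w[:3]).round())
i=cv2.imread("pics/w6.png")
u=proj(p,W,[J[0],J[1],.09]).astype(int); y0=max(0,u[1]-65);x0=max(0,u[0]-65)
print(x0,y0)
cv2.imwrite("pics/w6c.png",cv2.resize(i[y0:y0+110,x0:x0+130],None,fx=5,fy=5,interpolation=cv2.INTER_CUBIC))
cv2.imwrite("pics/w6d.png",cv2.resize(i[150:310,180:330],None,fx=3.6,fy=3.6,interpolation=cv2.INTER_CUBIC))
E
```

```text
10.8583 [array([255., 251.]), array([255., 241.]), array([255., 227.])]
189 181
```

View pics/w6c.png

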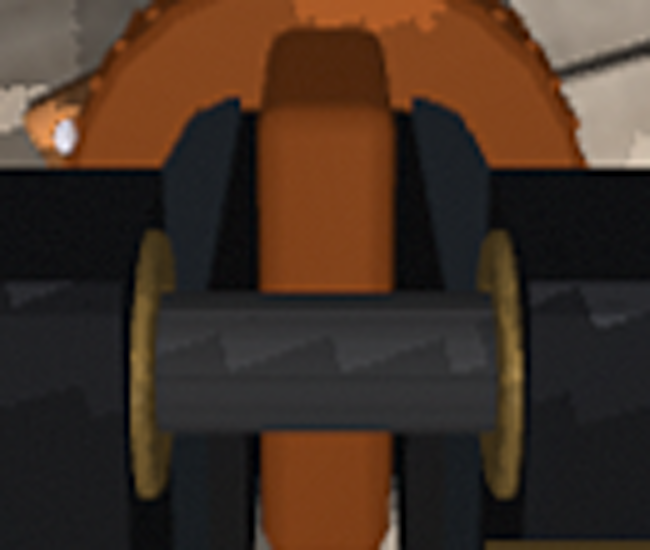

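View pics/w6d.png

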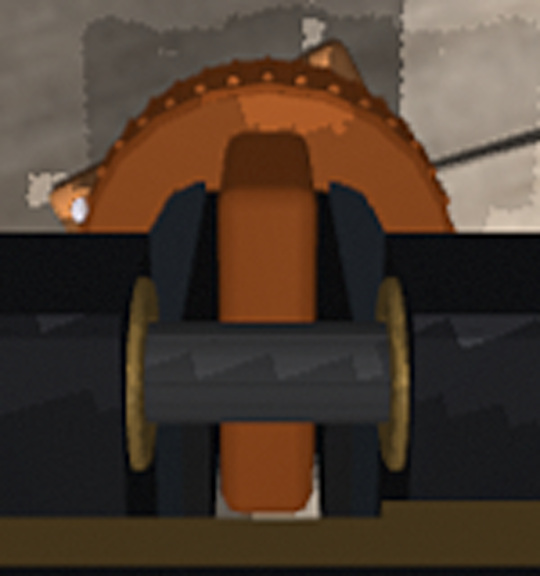

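View pics/w6.png

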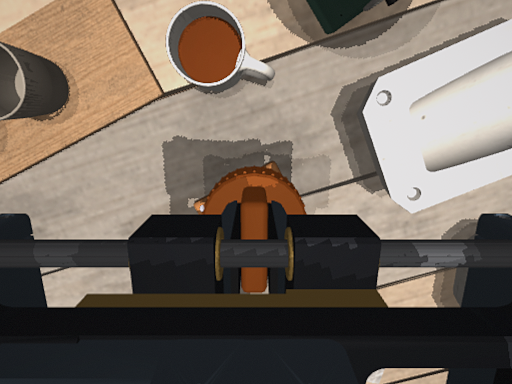

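The jar is hidden behind the gripper (expected at row 251), because tool +z is downward in the image. I'll step the other way and measure the bar's ends from this crop.

```bash
python3 - <<'E'
from h import *
a=-1.88; z=np.array([np.sin(a),-np.cos(a)])
J=np.array([.5465,-.178])
P=J+.085*z
bot.movep([P[0],P[1],.24],down(a))
p,W=wshot("w7")
# bar ends, tool coords
M=p["mount"];K=p["intrinsics"]
for uv,x in(((254,201.7),-.030),((254,291),-.030),((254,186.3),-.030+.035)):
    d=M[:3,:3]@np.linalg.inv(K)@[uv[0],uv[1],1];o=M[:3,3];print("tool",(o+d*(x-o[0])/d[0]).round(4))
print(bot.current_clock(),[proj(p,W,[J[0],J[1],h]).round() for h in(.1035,.076,.03)])
for t in ["neck_top","jar","thread_top"]:
    for d in bot.landmark_of(p,t):
        c=np.array(d["location"]);w=W@np.r_[c,1];print(t,round(d["confidence"],2),w[:3].round(4),proj(p,W,w[:3]).round())
i=cv2.imread("pics/w7.png")
cv2.imwrite("pics/w7c.png",cv2.resize(i[30:170,180:330],None,fx=4,fy=4,interpolation=cv2.INTER_CUBIC))
E
```

```text
tool [-0.03   -0.     -0.0253]
tool [-0.03   -0.      0.0249]
tool [ 0.005  -0.     -0.0243]
11.775 [array([254.,  95.]), array([254.,  97.]), array([254.,  98.])]
neck_top 0.94 [ 0.5469 -0.1779  0.104 ] [254.  95.]
jar 0.79 [ 0.549  -0.1783 -0.0036] [254.  98.]
thread_top 0.65 [ 0.5502 -0.1793  0.094 ] [254.  92.]
```

View pics/w7c.png

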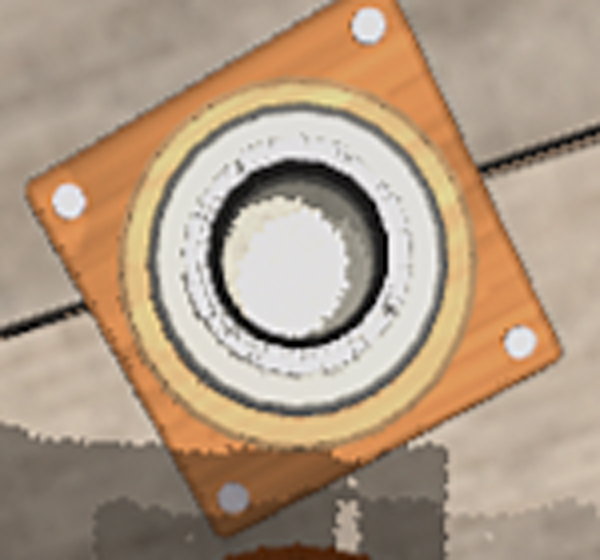

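```bash
python3 - <<'E'
from h import *
p,W=wshot("w8")
for (l,r,t,b,h) in ((152,446,107,412,.076),(120,476,78,447,.03),(208,390,157,348,.106)):
    c=np.array([[l,(t+b)/2],[r,(t+b)/2],[(l+r)/2,t],[(l+r)/2,b]])/4+[179.5,29.5]
    w=cast(p,W,c,h); print(h,w.mean(0).round(4),np.linalg.norm(w[1]-w[0]).round(4),np.linalg.norm(w[3]-w[2]).round(4))
g=cv2.cvtColor(p["frame"],cv2.COLOR_RGB2HSV)
roi=np.zeros(g.shape[:2],np.uint8); roi[30:150,190:320]=1
# pale (jar shoulder) region
m=((g[...,1]<40)&(g[...,2]>150)).astype(np.uint8)*roi
n,l,s,c=cv2.connectedComponentsWithStats(m); k=1+np.argmax(s[1:,4]); print(s[k])
cs,_=cv2.findContours((l==k).astype(np.uint8),0,1);e=cv2.fitEllipse(cv2.convexHull(max(cs,key=len)));print(e,cast(p,W,e[0],.076))
for n in("side","top"):
    s=bot.grab_frame(n);T=np.linalg.inv(s["camera_from_world"])
    for d in bot.landmark_of(s,"neck_top")[:2]: print(n,round(d["confidence"],2),(T@np.r_[d["location"],1])[:3].round(4))
E
```

```text
0.076 [ 0.5482 -0.1789  0.076 ] 0.0793 0.0787
0.03 [ 0.5494 -0.179   0.03  ] 0.1092 0.1084
0.106 [ 0.5486 -0.179   0.106 ] 0.0446 0.0447
[ 219   58   71   74 2375]
((254.00283813476562, 94.38146209716797), (70.49935913085938, 73.73673248291016), 176.90267944335938) [[ 0.54882447 -0.17880257  0.076     ]]
side 0.87 [ 0.5538 -0.1798  0.1052]
side 0.68 [4.479e-01 3.337e-01 3.000e-04]
top 0.77 [ 0.546  -0.1794  0.1027]
```

```bash
python3 - <<'E'
from h import *
a=-1.88+np.pi; z=np.array([np.sin(a),-np.cos(a)])
J=np.array([.5486,-.1789])
P=J+.085*z
bot.movep([P[0],P[1],.24],down(a))
p,W=wshot("w9");print(bot.current_clock(),bot.current_qpos().round(2))
g=cv2.cvtColor(p["frame"],cv2.COLOR_RGB2HSV)
roi=np.zeros(g.shape[:2],np.uint8); roi[30:150,190:320]=1
m=((g[...,1]<40)&(g[...,2]>150)).astype(np.uint8)*roi
n,l,s,c=cv2.connectedComponentsWithStats(m); k=1+np.argmax(s[1:,4]); print(s[k])
cs,_=cv2.findContours((l==k).astype(np.uint8),0,1);e=cv2.fitEllipse(cv2.convexHull(max(cs,key=len)));print(e,cast(p,W,e[0],.076))
for d in bot.landmark_of(p,"neck_top")[:1]: print((W@np.r_[d["location"],1])[:3].round(4))
i=cv2.imread("pics/w9.png")
cv2.imwrite("pics/w9c.png",cv2.resize(i[30:170,180:330],None,fx=4,fy=4,interpolation=cv2.INTER_CUBIC))
E
```

```text
14.8667 [-0.35  0.29  1.8   0.    1.05 -1.61]
[219  59  29  69 887]
((246.54833984375, 93.39817810058594), (55.39491271972656, 68.35343933105469), 6.2708635330200195) [[ 0.54332097 -0.18525238  0.076     ]]
[ 0.5474 -0.1802  0.1038]
```

View pics/w9c.png

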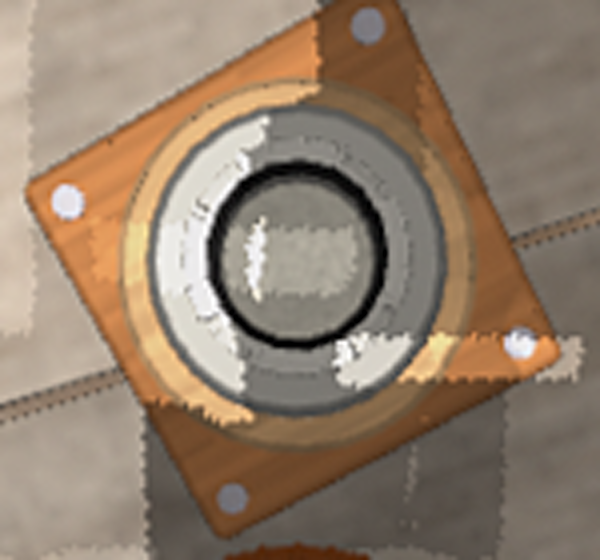

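```bash
python3 - <<'E'
from h import *
p,W=wshot("w10")
for (l,r,t,b,h) in ((152,446,107,413,.076),(120,476,78,449,.03),(208,389,159,348,.106)):
    c=np.array([[l,(t+b)/2],[r,(t+b)/2],[(l+r)/2,t],[(l+r)/2,b]])/4+[179.5,29.5]
    w=cast(p,W,c,h); print(h,w.mean(0).round(4),np.linalg.norm(w[1]-w[0]).round(4),np.linalg.norm(w[3]-w[2]).round(4))
E
```

```text
0.076 [ 0.5475 -0.1779  0.076 ] 0.0793 0.079
0.03 [ 0.5465 -0.1779  0.03  ] 0.1092 0.1091
0.106 [ 0.5471 -0.178   0.106 ] 0.0444 0.0443
```

```bash
cat >> h.py <<'E'
J=np.array([.5479,-.1784]); OFF=.0004
def tgt(a,z,dx=0,dy=0): return [J[0]-OFF*np.sin(a)+dx,J[1]+OFF*np.cos(a)+dy,z]
def go(a,z,feed=.03,dx=0,dy=0): bot.move_l(tgt(a,z,dx,dy),down(a),feed=feed)
def FT(): return np.r_[bot.current_wrist_force(),bot.current_torque()]
E
python3 - <<'E'
from h import *
bot.movep(tgt(0,.20),down(0)); print(bot.current_clock(),bot.current_qpos().round(2))
go(0,.145,.08); bot.dwell(.1); print(bot.current_clock())
fs=[]
for i in range(5): fs.append(FT()); bot.dwell(.03)
b=np.mean(fs,0); print(b.round(2),np.std(fs,0).round(2)); np.save("base.npy",b)
t=bot.current_clock(); go(0.05,.145); t1=bot.current_clock(); go(0,.145); go(0,.144); print("t rot",t1-t,bot.current_clock()-t1)
z=.144
while z>.1245:
    z-=.001; go(0,z,.02); f=FT()-b
    if f[2]>.8: print(z.__round__(4),bot.current_tool_pos()[2].round(4),f.round(2))
    if f[2]>6: break
print(z,bot.current_clock(),(FT()-b).round(2))
s=bot.grab_frame("side"); cv2.imwrite("pics/s11.png",cv2.resize(s["frame"][100:240,240:360,::-1],None,fx=4,fy=4))
E
```

```text
16.1167 [-0.35  0.2   2.    0.    0.94 -0.36]
17.0583
[ 0.02  0.17 -1.94 -0.01 -0.11 -0.  ] [0.58 0.51 0.62 0.02 0.03 0.01]
t rot 0.25 0.5
0.141 0.1409 [-0.04 -0.32  1.04 -0.02  0.03  0.  ]
0.137 0.1369 [0.2  1.06 1.45 0.01 0.02 0.  ]
0.127 0.1271 [ 0.12  0.08  3.4   0.05  0.04 -0.01]
0.126 0.1268 [-3.83  2.64 13.24  0.26  0.83  0.  ]
0.12599999999999997 22.475 [-3.83  2.64 13.24  0.26  0.83  0.  ]
```

View pics/s11.png

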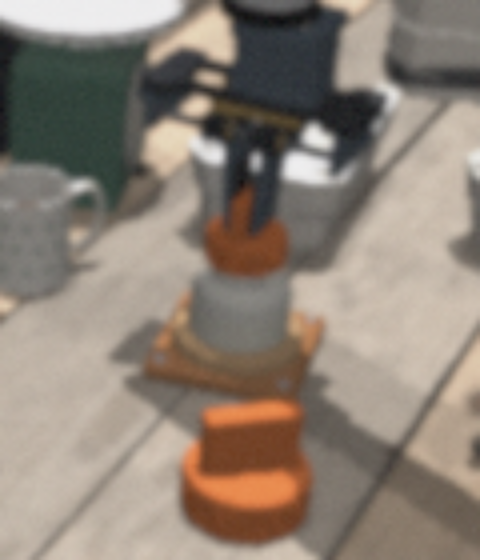

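The side view shows the cap sitting level on the neck. Contact is at TCP 0.127, which matches the flats (cap_bar 0.139). Next: turn back anticlockwise with a light push.

```bash
cat > acw.py <<'E'
from h import *
b=np.load("base.npy")
z=.1263; a=0.; D=np.pi/180
go(0,z,.02); print((FT()-b).round(2))
while a<88*D:
    a+=3*D; go(a,z,.03); f=FT()-b; zz=bot.current_tool_pos()[2]
    print(round(a/D),z.__round__(4),zz.round(4),f.round(2),round(bot.current_clock(),2))
    if np.linalg.norm(f[:3])>28 or abs(f[5])>1.2: print("stop");break
    if f[2]<2.2:
        # lower gently
        z0=z
        while z>z0-.0021:
            z-=.0007; go(a,z,.02); f=FT()-b
            if f[2]>4: break
        print("  down",z.__round__(4),bot.current_tool_pos()[2].round(4),f.round(2))
        if z<.1247: print("DROP"); break
    elif f[2]>14: z+=.0004
print(a/D,z,bot.current_clock(),bot.current_gripper_width())
E
python3 acw.py
```

```text
[-2.6   1.17  9.39  0.16  0.57  0.04]
3 0.1263 0.1269 [ 0.03 -0.26  8.87  0.13  0.16  0.14] 23.02
6 0.1263 0.1269 [0.4  1.22 7.41 0.04 0.18 0.11] 23.27
9 0.1263 0.1269 [-0.78  0.39  8.02  0.1   0.04  0.15] 23.52
12 0.1263 0.1269 [-0.37  0.57  8.04  0.11  0.02  0.11] 23.77
15 0.1263 0.1269 [0.16 0.24 8.16 0.08 0.03 0.09] 24.02
18 0.1263 0.1269 [-0.2   0.05  8.9   0.15  0.11  0.15] 24.27
21 0.1263 0.1262 [ 1.19 -0.56  1.18 -0.09 -0.16  0.04] 24.52
  down 0.1242 0.1243 [-0.53 -0.69  5.95 -0.1   0.05  0.28]
DROP
21.000000000000004 0.12419999999999998 25.275 0.013831660448250786
```

```bash
python3 - <<'E'
from h import *
b=np.load("base.npy");D=np.pi/180;z=.1242
for a in (23,25):
    go(a*D,z); f=FT()-b; print(a,bot.current_tool_pos()[2].round(4),f.round(2))
    if abs(f[5])>1.2: break
while z>.1165:
    z-=.001; go(a*D,z,.02); f=FT()-b
    print(z.__round__(4),bot.current_tool_pos()[2].round(4),f.round(2))
    if f[2]>6: break
print(bot.current_clock())
E
```

```text
23 0.1239 [ 0.48 -0.01  0.05 -0.   -0.04  0.05]
25 0.124 [ 0.95 -0.08  0.31  0.02 -0.05 -0.01]
0.1232 0.1231 [-0.2  -0.84 -0.43 -0.01 -0.01 -0.03]
0.1222 0.1221 [-0.52  0.35 -0.11  0.06 -0.02  0.04]
0.1212 0.1211 [-0.   -0.2   0.31  0.03 -0.04 -0.03]
0.1202 0.1201 [-0.25 -0.54  0.71  0.01  0.03  0.04]
0.1192 0.1191 [-0.43 -0.73  1.19 -0.02 -0.03 -0.01]
0.1182 0.1188 [-3.09  1.36 11.58  0.24  0.7   0.  ]
27.275
```

Dropped in, bottoming at cap_bar 0.131 as expected. Now clockwise, following the thread under force control.

```bash
cat > cw.py <<'E'
from h import *
import sys
b=np.load("base.npy");D=np.pi/180;z=.1186;a=25.;a0=a;zend=.1141
go(a*D,z,.02); print((FT()-b).round(2))
while a>a0-74:
    a-=4 if bot.current_tool_pos()[2]>.1155 else 2
    go(a*D,z,.02); f=np.mean([FT()-b for _ in range(3)],0); zz=bot.current_tool_pos()[2]
    print(round(a),z.__round__(5),zz.round(5),f.round(2),round(bot.current_clock(),2))
    if np.linalg.norm(f[:3])>22 or abs(f[5])>1.0: print("stop");break
    if zz<=zend: print("home"); break
    z+=np.clip((f[2]-4)/10e3,-.0005,.0004)
print(a,z,bot.current_clock(),bot.current_gripper_width())
E
python3 cw.py
```

```text
[-1.68  0.94  7.09  0.11  0.35  0.03]
21 0.1186 0.11851 [ 0.73 -0.52  2.15  0.02  0.03 -0.  ] 27.77
17 0.11842 0.11825 [-0.18 -0.33  1.21  0.02  0.01 -0.04] 28.02
13 0.11814 0.11804 [ 0.01 -0.27  0.61  0.03  0.04  0.01] 28.27
9 0.1178 0.11775 [-0.98 -0.58  0.23 -0.01  0.03 -0.01] 28.52
5 0.11742 0.1174 [ 0.41 -0.44 -0.47 -0.02  0.01  0.04] 28.77
1 0.11697 0.11696 [-0.24 -0.24  0.05  0.04  0.02 -0.02] 29.02
-3 0.11658 0.11663 [-0.36  0.7   2.07 -0.05 -0.    0.03] 29.27
-7 0.11639 0.11647 [0.27 0.46 1.55 0.01 0.04 0.04] 29.52
-11 0.11614 0.11624 [-0.31 -0.37  0.81 -0.02  0.    0.02] 29.77
-15 0.11582 0.11592 [-1.14 -0.32  3.    0.04  0.05  0.05] 30.02
-19 0.11572 0.11581 [ 0.29 -0.6   3.09  0.02 -0.    0.03] 30.27
-23 0.11563 0.11569 [ 0.09 -0.2   2.86  0.02  0.05 -0.06] 30.52
-27 0.11552 0.11555 [-0.34  0.35  4.22 -0.03  0.02  0.  ] 30.77
-31 0.11554 0.11527 [ 1.57 -0.81 -2.51 -0.02 -0.23 -0.08] 31.02
-33 0.11504 0.11504 [ 0.96 -0.58  0.87 -0.08 -0.05 -0.05] 31.27
-35 0.11473 0.11484 [-0.44 -0.64  1.9  -0.12 -0.02 -0.07] 31.52
-37 0.11452 0.11463 [ 0.7  -0.58  2.89 -0.08  0.02 -0.07] 31.77
-39 0.1144 0.11443 [ 0.54 -1.01  1.71 -0.05 -0.15 -0.07] 32.02
-41 0.11418 0.11422 [ 0.45 -0.78  2.62 -0.1  -0.05 -0.09] 32.27
-43 0.11404 0.11404 [ 1.3  -0.97  1.2  -0.1  -0.14 -0.08] 32.52
home
-43.0 0.11403790636494636 32.525 0.013881335485044251
```

```bash
python3 - <<'E'
from h import *
b=np.load("base.npy");D=np.pi/180
go(-45*D,.11385,.02); bot.dwell(.1); print((FT()-b).round(2),bot.current_tool_pos().round(5))
bot.open(); print(bot.current_gripper_width(),bot.current_wrist_force().round(2),bot.current_clock())
bot.move_l([*bot.current_tool_pos()[:2],.24],feed=.12)
a=-45*D; z=np.array([np.sin(a),-np.cos(a)]); P=J+.07*z
bot.movep([P[0],P[1],.26],down(a)); p,W=wshot("w12")
print(bot.current_clock())
for d in bot.landmark_of(p,"cap_bar"):
    c=np.array(d["location"]);w=W@np.r_[c,1];print(round(d["confidence"],2),w[:3].round(4),proj(p,W,w[:3]).round())
s=bot.grab_frame("side"); cv2.imwrite("pics/s12.png",cv2.resize(s["frame"][100:270,180:360,::-1],None,fx=3.5,fy=3.5,interpolation=cv2.INTER_CUBIC))
T=np.linalg.inv(s["camera_from_world"])
for d in bot.landmark_of(s,"cap_bar"): print("side",round(d["confidence"],2),(T@np.r_[d["location"],1])[:3].round(4))
E
```

```text
[ 1.26 -0.49  1.1  -0.12 -0.24 -0.12] [ 0.54824 -0.17812  0.11387]
0.09120332462675024 [ 1.02 -0.08 -0.43] 34.1
35.7417
0.83 [ 0.46   -0.001   0.0632] [90. 53.]
0.56 [ 0.5519 -0.1754  0.1273] [255. 104.]
side 0.73 [0.4594 0.0013 0.0632]
side 0.68 [ 0.5475 -0.1773  0.1265]
```

View pics/s12.png

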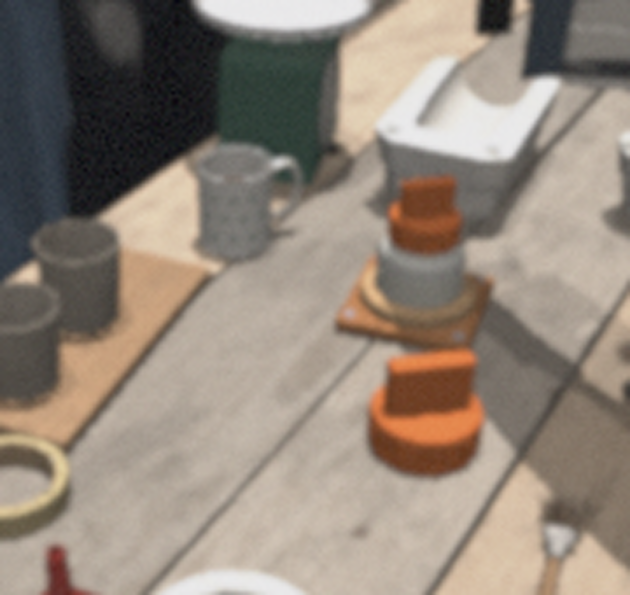

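View pics/w12.png

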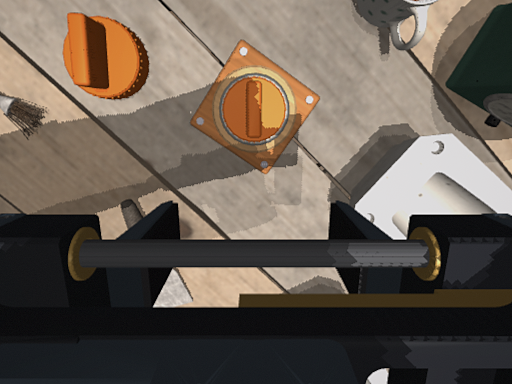

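The cap sits level on the jar, at (430,225) in the side crop and (254,105) in the wrist view. Its bar is still in line with the tool, so it has not sprung back. The networks put cap_bar at z = 0.1265 and 0.1273. The mug, tape and ring are untouched.

```bash
python3 -c "
from workcell import bot
print(bot.finish_job(), bot.current_clock())"
```

```text
the job is handed in; nothing more can be done
the job is handed in; nothing more can be done
```

The jar is closed: the small orange cap is screwed down onto its seal and released, and the job was handed in shortly after 36 s. No verdict is reported.

- **Thread start:** I set the cap level on the thread flats (cap_bar about 139 mm) and turned it back anticlockwise. It dropped in after 21°. I went on to 25° to centre it in the gap, and it bottomed at about 131 mm.
- **Screwing down:** I turned it 70° clockwise with at most about 7 N of downward push until cap_bar stood at 125.9 mm by the arm's reading. The torque was only about 0.1 N m, so the hard stop was not reached.
- **Forces:** The highest wrist force I read was about 14 N. The 40 N limit between cap and jar was judged from the wrist only, since the contact itself can't be measured.
- **Last checks:** After release, both camera views show the cap level, with its bar still where the fingers left it. The networks put cap_bar at 126.5 mm (side) and 127.3 mm (wrist), which agrees within their 4 mm.
- **Disagreement:** The wrist camera's two opposed views of the jar axis differed by about 1.2 mm, so I used their average, and the fit was clean.
- **Bystanders:** I never touched the mug, tape roll or plaster ring. The mug and tape are in place in the last side picture. Only the ring's edge shows there, so its place was not checked at the end.

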